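Probe a lid seam, then hold the spring contact flush

TASK

Take the hand probe out of its stand and run its tip slowly (no faster than 4 cm/s) along the bottom of the L-shaped open seam in the top of the module housing, from the end farther from the round spring contact, round the corner, to the end beside the contact. Then set the probe tip on the spring contact, press it down until its top is flush with the collar round it, and finish like that: the program ends with the probe still gripped and the contact still held flush. Do not knock the loose things around about.

Things in the scene. Friction and masses are not known exactly. Their poses are not given: they have to be found in the camera images.
- housing: Module housing fixed to the table, level: grey square frame 92 x 92 x 30 mm, aluminium lid flush in its top. Origin: centre of its underside; x, y along its sides, z up. The seam is an open groove in the top, 10 mm wide and 10 mm deep; its centre line runs (x, y) from (-32, 30) mm straight to (30, 30), then straight to (30, -2). The round spring contact stands at (30, -26) mm in a collar.
- seam_start (a point): Centre line of the seam at the end farther from the spring contact, on the groove floor (20 mm above the table; the mouth is at 30 mm). The groove is closed 5 mm beyond this point.
- seam_corner (a point): Centre line of the seam at its corner, on the groove floor (20 mm above the table)
- seam_end (a point): Centre line of the seam at the end beside the spring contact, on the groove floor (20 mm above the table). The groove is closed 5 mm beyond this point.
- contact_top (a point): Centre of the flat top of the spring contact, a brass pin of 20 mm diameter that moves straight down in a fixed dark steel collar (28 mm outside, 22 mm inside diameter, rim 40 mm above the table). Released, the top is 48 mm above the table, 8 mm proud of the rim; flush, at 40 mm. The point moves with the pin.
- contact_pin (a joint): Downward travel of the spring contact in m: 0 released, 0.008 top flush with the collar rim, 0.014 bottom stop. It springs back when let go; it pushes up with about 2 N at the start of its travel and 6 N when flush (500 N/m).
- stand: Grey probe stand fixed to the table: upright block 40 x 40 x 55 mm on a dark foot 60 x 60 x 6 mm, with a 14 mm bore, 50 mm deep, down its middle. Origin: centre of its underside, z up.
- probe: Hand probe, loose, about 50 g, upright in the stand's bore: black square handle 18 x 18 x 50 mm with a small steel end cap, below it a steel shank of 8 mm diameter narrowing to a 5 mm thick round tip. Origin: centre of the handle's underside, which rests on the stand 55 mm above the table (handle from 55 to 105 mm); z up, x and y square to the handle's sides. Its tip is 45 mm below the origin.
- probe_tip (a point): The very end of the probe's steel tip, 45 mm below the underside of the handle
- weight_1: Loose brass weight standing on the table, 22 mm diameter, 32 mm tall; origin under its centre. Leave it alone.
- spare_eyepiece: Loose black eyepiece standing on the table, 35 mm diameter, 47 mm tall; origin under its centre. Leave it alone.
- tip_tube: Loose clear tube lying on the table, 62 x 14 x 14 mm; origin under its centre. Leave it alone.
- loupe: Loose black loupe standing on the table, 38 mm diameter, 32 mm tall; origin under its centre. Leave it alone.
There are look-alikes about, which are no part of the job. Of the things like the probe, leave any that is red; of the rest the smaller one is meant.

How it is judged:
By the outcome, as a careful person would: the job done as asked, in the order asked, and still so for the second after the job is handed in, while the arm keeps its last pose, push and grip.
It also fails if it takes over 58 s, if anything falls off the work surface, if the arm or the gripper's body presses on something with over 40 N, if the wrist force passes 120 N, or if a joint passes its speed limit or range.

ROBOT

A 7-joint arm with a two-finger parallel gripper is mounted at the origin on a cart in front of the work surface, level with it; the furniture and walls round the work are solid. World frame = base frame: x ahead of the robot, y to its left, z up, the work surface at z = 0. Lengths are in mm, angles in rad, forces in N, time in s.
With the tool pointing down it reaches from about 425 to 800 mm from the base axis. Payload 8.3 kg.
Tool frame: the origin (TCP) lies between the finger pads; the fingertips stand 19 mm ahead of it and the grasp point (between the pads) is the TCP; z points along the fingers, y is the line along which they close (so a half turn about z gives the same grasp; the last joint's range is limited). The gripper opens to 85 mm and grips with 20 to 120 N. Pads are 22 mm wide; open, the fingers measure 114 mm over their backs; the gripper's body (76 mm by 85 mm) begins 54 mm behind the grasp point. The pads swing forward as they close: fully open they stand 13 mm farther back than shut.
Start: joints at [1.058, 0.383, 0.016, 1.37, -0.006, 1.388, -0.046], TCP at [271.773, -562.8, 250.279] pointing down, gripper open.
Joint ranges: [-2.95, 2.95], [-0.25, 2.06], [-1.52, 1.56], [0.18, 2.33], [-1.44, 4.58], [0.02, 2.06], [-3.01, 3.01]. Speed limits (rad/s): [2.39, 2.39, 3.01, 3.01, 3.14, 3.14, 3.14].

INTERFACE

Orientations are given as a unit quaternion [w, x, y, z].
In Python, from workcell import * gives the robot as it stands.
- The arm moves only by the shell command python3 -m crank 'ROWS' [OPENING] [FORCE]. ROWS is JSON, a list of rows, each a list of 2 entries, a list of its own where there are three numbers: the shift along the world's x, y, z in m, then the turn about the world's z in rad. In form: [[[dx, dy, dz], roll], ...]. A call has 1 to 12 rows; each row is the pose to reach, as a shift and turn from the pose commanded when the call began; what a row does not reach only later rows make up. A row lasts 1/8 s, in which the tool goes at most 62.5 mm and 10.7 degrees, less where a joint would pass 70% of its speed; a pose out of reach is approached as far as the arm can. A call with a gripper value outside its range is refused whole. OPENING is the finger opening in m, from 0 to 0.0854, set as the call begins (- or left out, the last holds). The fingers move at their own pace and stop on an object; FORCE is the grip in N (left out, the last holds). Time passes only in rows, so rows that repeat a pose let the fingers close. It gives the time, the measured TCP pose, the force, the opening and the grip force at its end, in the units of the state.
- state(): the state, without advancing time (a new reading comes with each control period).
- get_image(name): name is "scene" or "side" or "wrist"; returns a dict with "image" (480x640x3 uint8, blue, green, red), "K" (3x3 intrinsics, pixels), "rvec" (rotation vector, rad) and "tvec" (3), from world to camera coordinates, as OpenCV has them; the wrist camera has in their place "mount" (4x4, takes a point from camera to tool coordinates, whose origin is the TCP and whose axes are the flange's). Camera axes: x right, y down, z forward; pixel columns grow to the right and rows downward; lengths in mm; the calibration is good to about 2 mm. A picture is of the moment at which its call begins: read the wrist's pose just before it. There is no depth.
- close_job(): hands the job in; it is judged then, once.
The state is a dict: "clock": time; "joint_pos": joint angles; "dq": joint speeds; "effort": joint torques, N m; "tool_pos": TCP position; "orientation": TCP orientation; "ft_force": force on the tool from outside, world axes, zero at the start; "torque": the same for the moment, N m; "opening": finger opening in mm; "finger_force": force on a finger pad.
Only numpy, scipy, OpenCV 4.12 (cv2) and the standard library are available. Lean on these libraries where they do the work, as an engineer would, in place of code of your own. Each camera call takes 0.05 s, during which the arm holds its last target. There are 200 camera calls.

## Working session

There is one attempt and no reset: what is moved stays moved. The work goes in short steps, Python scripts to look and compute and a shell command to move; the robot and the scene stay as the last step left them, time stands still between calls to the robot, and variables do not carry over. Pictures are saved under pics/ and viewed, at most 13 in all, crops included, and the job is handed in when it is done.

```bash
ls; mkdir -p pics; python3 - <<'E'
from workcell import *
import cv2,numpy as np
print(state())
for n in("scene","side"):
    d=get_image(n);cv2.imwrite(f"pics/{n}0.png",d["image"]);np.savez(f"pics/{n}0.npz",K=d["K"],r=d["rvec"],t=d["tvec"]);print(d["K"],d["rvec"],d["tvec"])
E
```

```text
pics
{'clock': 0.0, 'joint_pos': array([ 1.05809034,  0.38422337,  0.01640723,  1.37120179, -0.00627763,
        1.38820895, -0.04647464]), 'dq': array([-0.00149335, -0.00074304, -0.00026674, -0.00058512, -0.00011443,
        0.00030058, -0.00024635]), 'effort': array([-2.04712364e-04, -6.27601719e+01,  8.44016913e-01, -3.71830630e+01,
        1.65128260e-02,  1.40923166e-02, -3.13777616e-05]), 'tool_pos': array([ 271.5397763 , -562.38914233,  249.2667642 ]), 'orientation': array([-9.61962445e-04,  9.74808343e-01,  2.23041931e-01, -2.56709040e-04]), 'ft_force': array([ 0.55661112,  0.46817457, -0.98016576]), 'torque': array([0.06799088, 0.02867587, 0.01536734]), 'finger_force': 0.0, 'opening': 85.33552512366435}
[[477.74827182   0.         322.55000959]
 [  0.         477.74827182 238.00918968]
 [  0.           0.           1.        ]] [ 0.67968296 -2.47655413  1.32869817] [540.62987382 148.27442097 749.24276231]
[[547.43733235   0.         334.53424646]
 [  0.         547.43733235 230.334651  ]
 [  0.           0.           1.        ]] [ 2.08156469 -0.49892809  0.27147247] [-410.59517549  260.67917068  595.71399316]
```

View pics/scene0.png

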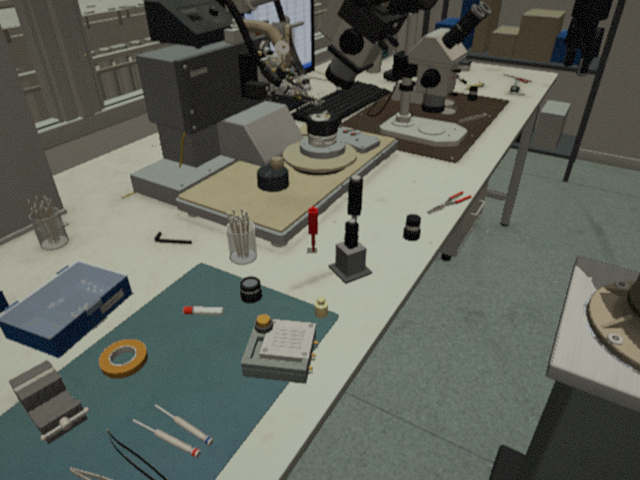

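View pics/side0.png

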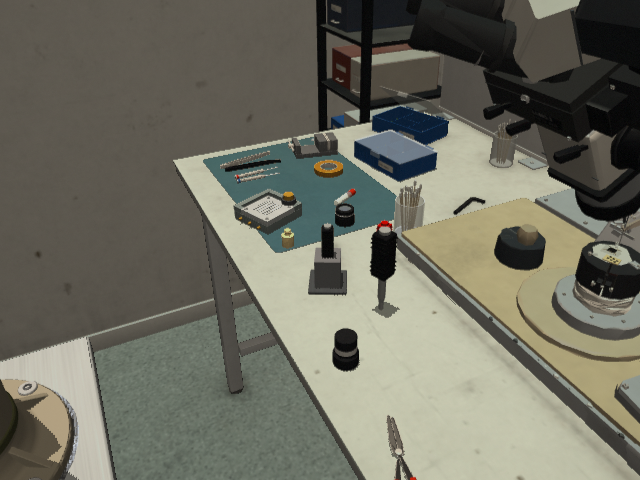

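Candidates for the probe:
- Black one in the stand: scene (351,235), side (328,242).
- Bigger black one: scene (355,195), side (383,255).
- Red one: scene (313,222), side (384,227).

I choose the small black one in the stand and check it in a close crop.

```bash
python3 - <<'E'
import cv2,numpy as np
a=cv2.imread("pics/scene0.png");b=cv2.imread("pics/side0.png")
def c(im,x,y,w,h,f):return cv2.resize(im[y:y+h,x:x+w],None,fx=f,fy=f,interpolation=cv2.INTER_CUBIC)
A=np.hstack([c(a,236,295,100,100,4),c(a,300,170,100,100+20,4)[:400]]) 
A=np.zeros((600,800,3),np.uint8)
A[:300,:400]=c(a,236,305,100,75,4); A[300:600,:400]=c(b,228,182,100,75,4)
A[:300,400:]=c(a,300,210,100,75,4); A[300:,400:]=c(b,290,220,100,75,4)
cv2.imwrite("pics/crop0.png",A)
E
```

```text
(no output)
```

View pics/crop0.png

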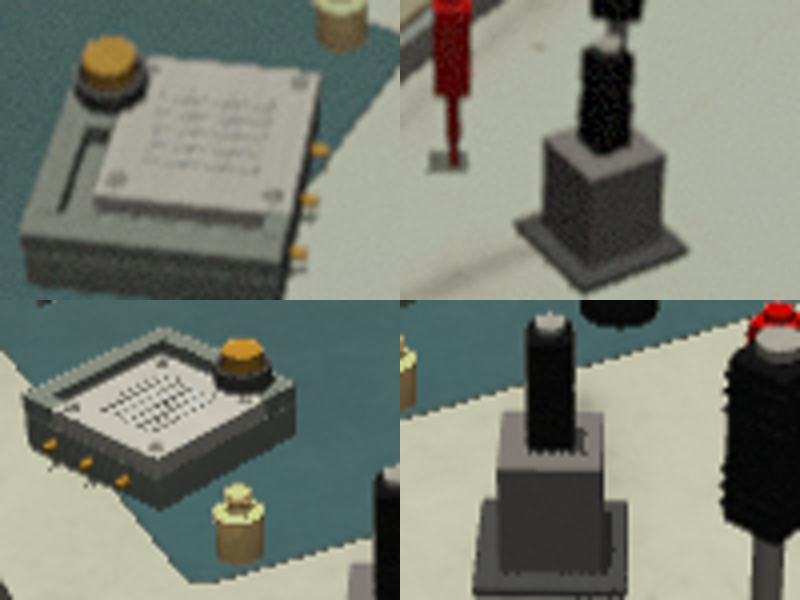

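```bash
cat > h.py <<'E'
import cv2,numpy as np
from scipy.optimize import least_squares
C={n:dict(np.load(f"pics/{n}0.npz")) for n in("scene","side")}
def proj(n,P):
    c=C[n];return cv2.projectPoints(np.float64(P).reshape(-1,1,3),c['r'],c['t'],c['K'],None)[0][:,0]
def plane(n,uv,z):
    c=C[n];R=cv2.Rodrigues(c['r'])[0];d=R.T@np.linalg.solve(c['K'],[*uv,1]);o=-R.T@c['t'].ravel();return o+d*(z-o[2])/d[2]
E
python3 - <<'E'
from h import *
def place(p,q):
    c,s=np.cos(p[2]),np.sin(p[2]);q=np.float64(q);return np.c_[p[0]+c*q[:,0]-s*q[:,1],p[1]+s*q[:,0]+c*q[:,1],q[:,2]]
H={'scene':([(46,46,30),(-46,46,30),(-46,-46,30),(30,-26,48)],[(241.5,363.8),(307.2,367),(316,323),(263.5,318.75)]),
'side':([(-46,46,30),(46,46,30),(46,-46,30),(-46,-46,30),(30,-26,48)],[(234.25,206.5),(269.25,189),(302.25,203.25),(267.5,228.75),(288.75,195)])}
def fit(D,x0):
    f=lambda p:np.concatenate([(proj(n,place(p,q))-np.array(u)).ravel() for n,(q,u) in D.items()])
    r=min((least_squares(f,[x0[0],x0[1],y]) for y in(0,1.57,3.1,-1.57)),key=lambda r:r.cost);return r.x,np.round(r.fun,1)
for n in D if (D:=None) else C:print(n,plane(n,H[n][1][0],30))
print(fit(H,plane('side',(268,206),30)))
for nm,s,d,z in [('big',None,(381,308),0),('red',(313,251),None,0),('weight',(321,316),(287,247),0),('eyep/loupe mat',(251,300),(345,225),0),('other',(412,238),(346,366),0),('tube',(203,310),(345,196),7),('brushes',(243,258),(408,228),0),('standtop',(351,247),(328,255),55),('cap',(351.5,221),(327.5,225),105),('boardedge',(285,238),(405,243),0),('tableedge',(370,330),(250,330),0)]:
    print(nm,*[np.round(plane(n,u,z)[:2]) for n,u in(('scene',s),('side',d)) if u])
sc=[(336.25,245),(365.75,248),(349.25,255),(328.75,266.25),(346.25,280.75),(372,271.75)];sd=[(314.5,262.5),(341.25,262),(340.5,248.75),(315.75,248),(308.75,292.5),(347,292.5),(346.75,270.75)]
for u,z in zip(sc,[55]*3+[6]*3):print('sc',z,np.round(plane('scene',u,z)[:2],1))
for u,z in zip(sd,[55]*4+[6]*3):print('sd',z,np.round(plane('side',u,z)[:2],1))
E
```

```text
scene [514.69519431 410.52253504  30.        ]
side [436.75868879 370.34074979  30.        ]
(array([4.94053524e+02, 3.46649879e+02, 4.14234116e-01]), array([-0.2, -2.4, -0.1,  0.7,  0. , -2. , -0.1, -1.7, -1.7,  0.4, -1.6,
        0.2, -0.3,  0.2, -0.3, -5.8, -0.7, -0. ]))
big [550.  23.]
red [594.  95.]
weight [486. 245.] [488. 241.]
eyep/loupe mat [609. 272.] [614. 260.]
other [445. -47.] [448. -57.]
tube [656. 338.] [661. 349.]
brushes [697. 183.] [713. 197.]
standtop [501. 116.] [506. 113.]
cap [505. 110.] [509. 120.]
boardedge [667.  85.] [680. 157.]
tableedge [403. 233.] [358.  67.]
sc 55 [526.7 123.9]
sc 55 [477.2 105.4]
sc 55 [492.3 139.1]
sc 6 [538.9 128.8]
sc 6 [490.9 149.8]
sc 6 [463.  102.9]
sd 55 [479.4 104.9]
sd 55 [516.1  87.6]
sd 55 [531.6 120. ]
sd 55 [497.9 139.7]
sd 6 [465.9  99.6]
sd 6 [518.5  72.7]
sd 6 [544.7 123. ]
```

```bash
python3 -m crank '[[[0.02,0.06,0.05],0.1],[[0.04,0.12,0.06],0.2],[[0.06,0.18,0.06],0.3],[[0.08,0.24,0.06],0.4],[[0.1,0.3,0.06],0.5],[[0.12,0.36,0.06],0.6],[[0.14,0.42,0.06],0.69],[[0.16,0.48,0.06],0.69],[[0.18,0.54,0.06],0.69],[[0.2,0.6,0.06],0.69],[[0.22,0.64,0.06],0.69],[[0.22,0.64,0.06],0.69]]'
python3 - <<'E'
from workcell import *
import cv2,numpy as np
s=state();d=get_image("wrist");cv2.imwrite("pics/w1.png",d["image"]);np.savez("pics/w1.npz",K=d["K"],M=d["mount"],p=s["tool_pos"],q=s["orientation"]);print(s["joint_pos"],s["tool_pos"],d["mount"])
E
```

```text
clock: 1.6
tool_pos: [491.7, 82.4, 309.8]
orientation: [-0.001, 0.84, 0.543, 0.0]
ft_force: [-0.9, -0.8, 0.4]
opening: 85.3
finger_force: 0.0
[ 0.36497008  0.13198955 -0.65461516  1.57958209  0.07809095  1.45757946
 -0.71723541] [491.74424792  82.44175942 309.84503575] [[-3.09347858e-04 -9.58044732e-01 -2.86618554e-01  7.37863367e+01]
 [ 9.99999948e-01 -3.21992058e-04 -3.01811238e-06  9.02645409e-01]
 [-8.93974113e-05 -2.86618540e-01  9.58044782e-01 -1.24132003e+02]
 [ 0.00000000e+00  0.00000000e+00  0.00000000e+00  1.00000000e+00]]
```

View pics/w1.png

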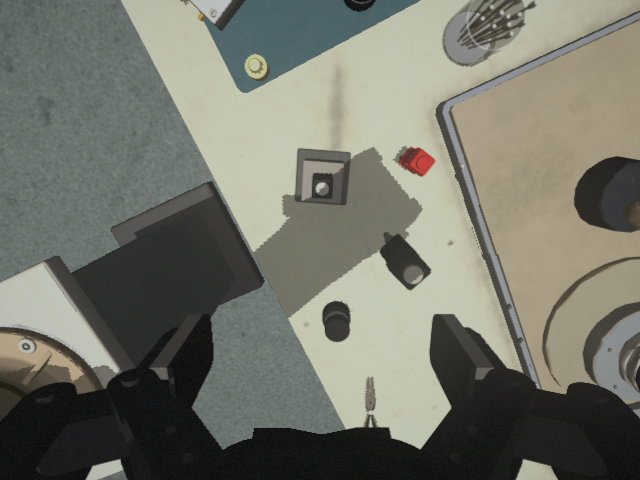

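```bash
cat >> h.py <<'E'
from scipy.spatial.transform import Rotation as Ro
def load(f):
    d=dict(np.load(f));q=d['q'];R=Ro.from_quat([q[1],q[2],q[3],q[0]]).as_matrix();T=np.eye(4);T[:3,:3]=R;T[:3,3]=d['p'];d['T']=T@d['M'];return d
def wplane(d,uv,z):
    r=d['T'][:3,:3]@np.linalg.solve(d['K'],[*uv,1]);o=d['T'][:3,3];return o+r*(z-o[2])/r[2]
def wproj(d,P):
    Ti=np.linalg.inv(d['T']);p=Ti[:3,:3]@np.float64(P).T+Ti[:3,3:];u=d['K']@p;return (u[:2]/u[2]).T
E
python3 - <<'E'
from h import *
d=load("pics/w1.npz")
print('cap',wplane(d,(322,187.5),108))
c=np.array([wplane(d,u,6) for u in((300,149),(351,151),(348,205),(296,203))]);print(c,c.mean(0))
im=cv2.imread("pics/w1.png")
cv2.imwrite("pics/c1.png",cv2.resize(im[140:220,280:380],None,fx=6,fy=6,interpolation=cv2.INTER_CUBIC))
E
```

```text
cap [506.79749701 112.85402221 108.        ]
[[496.86974675 150.41081616   6.        ]
 [547.79021217 125.11492996   6.        ]
 [520.99114389  70.7332486    6.        ]
 [466.92605235  97.6301881    6.        ]] [508.14428879 110.9722957    6.        ]
```

View pics/c1.png

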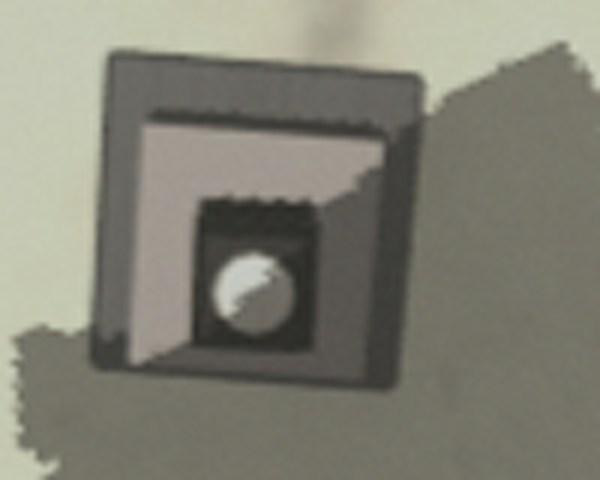

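```bash
python3 -m crank '[[[0.008,0.018,-0.05],-0.035],[[0.015,0.035,-0.1],-0.035],[[0.015,0.035,-0.11],-0.035],[[0.015,0.035,-0.11],-0.035],[[0.015,0.035,-0.11],-0.035]]' 0.05
python3 - <<'E'
from workcell import *
import cv2,numpy as np
s=state();d=get_image("wrist");cv2.imwrite("pics/w2.png",d["image"]);np.savez("pics/w2.npz",K=d["K"],M=d["mount"],p=s["tool_pos"],q=s["orientation"]);print(s["joint_pos"],s["tool_pos"],s["orientation"],s["dq"])
E
```

```text
clock: 2.28
tool_pos: [507.8, 111.2, 202.3]
orientation: [0.001, 0.852, 0.524, 0.001]
ft_force: [0.4, 0.3, -0.1]
opening: 50.1
finger_force: 0.0
[ 0.29304362  0.2468743  -0.66462109  1.70762046  0.16129283  1.2393389
 -0.87686728] [507.8450788  111.24871472 202.30673057] [8.34368718e-04 8.51716242e-01 5.24001088e-01 1.26727251e-03] [-0.00289687 -0.0028822  -0.00554157 -0.00203592  0.00118926 -0.00598482
 -0.00484548]
```

View pics/w2.png

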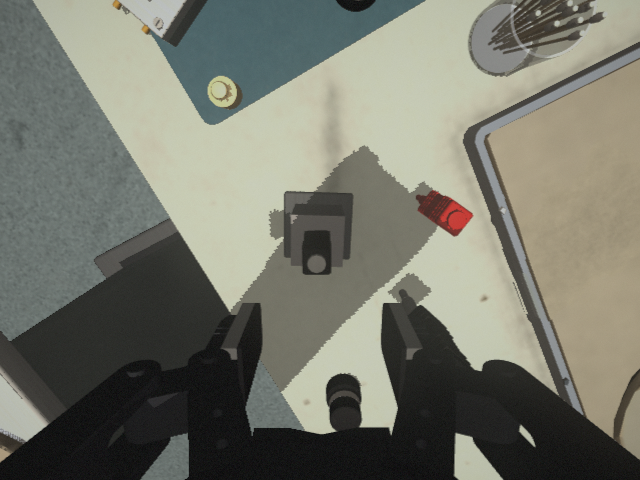

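```bash
python3 - <<'E'
from h import *
d=load("pics/w2.npz")
print('cap',[wplane(d,(317,264),z) for z in(105,110)])
c=np.array([wplane(d,u,6) for u in((285,192),(353,193.5))]);print(c,np.arctan2(*(c[1]-c[0])[[1,0]]))
c=np.array([wplane(d,u,105) for u in((303,274),(330,274.5))]);print(c,np.arctan2(*(c[1]-c[0])[[1,0]]))
print('tool line',2*np.arctan2(.524,.8517)-np.pi/2)
print('red',wplane(d,(418,195),0),'big tip',wplane(d,(402,292),0),wplane(load("pics/w1.npz"),(387,238),0),[wplane(load("pics/w1.npz"),(413,274),z)[:2] for z in(100,130,160)])
E
```

```text
cap [array([505.9322436 , 110.81849679, 105.        ]), array([506.73612749, 112.30669928, 110.        ])]
[[495.12773962 152.04451308   6.        ]
 [546.80819095 124.45209817   6.        ]] -0.4904017408064446
[[494.96421206 108.86831547 105.        ]
 [510.103738   100.81749353 105.        ]] -0.4887433330052762
tool line -0.46769600396946265
red [597.372388    96.46335985   0.        ] big tip [548.36691462  18.04220395   0.        ] [5.48188378e+02 1.33747125e+01 5.68434189e-14] [array([552.08161373,   1.24113506]), array([549.46712617,  14.51266617]), array([546.85263861,  27.78419729])]
```

```bash
python3 -m crank '[[[-0.001,0,-0.04],-0.02],[[-0.001,0,-0.08],-0.02],[[-0.001,0,-0.11],-0.02],[[-0.001,0,-0.116],-0.02],[[-0.001,0,-0.116],-0.02],[[-0.001,0,-0.116],-0.02]]' && python3 -m crank '[[[0,0,0],0],[[0,0,0],0],[[0,0,0],0],[[0,0,0],0],[[0,0,0],0],[[0,0,0],0]]' 0.005 60
```

```text
clock: 3.08
tool_pos: [507.0, 112.4, 86.0]
orientation: [0.001, 0.857, 0.516, 0.001]
ft_force: [-0.4, -0.7, -0.2]
opening: 50.1
finger_force: 0.0
clock: 3.82
tool_pos: [506.2, 112.3, 85.1]
orientation: [0.0, 0.856, 0.516, 0.0]
ft_force: [-1.5, -0.3, 6.4]
opening: 17.5
finger_force: 58.3
```

```bash
python3 -m crank '[[[0,0,0.015],0],[[0,0,0.035],0],[[0,0,0.065],0],[[0,0,0.1],0],[[0,0,0.11],0],[[-0.01,0.03,0.11],0],[[-0.02,0.08,0.11],0],[[-0.03,0.13,0.11],0],[[-0.04,0.17,0.11],0],[[-0.04,0.18,0.11],0],[[-0.04,0.18,0.11],0],[[-0.04,0.18,0.11],0]]'
python3 -m crank '[[[0,0,0],0],[[0,0,0],0]]'
python3 - <<'E'
from workcell import *
import cv2,numpy as np
s=state();d=get_image("wrist");cv2.imwrite("pics/w3.png",d["image"]);np.savez("pics/w3.npz",K=d["K"],M=d["mount"],p=s["tool_pos"],q=s["orientation"]);print(s["joint_pos"],s["tool_pos"],s["orientation"])
E
```

```text
clock: 5.32
tool_pos: [466.4, 290.5, 193.9]
orientation: [0.0, 0.857, 0.515, -0.0]
ft_force: [0.4, -0.4, -0.2]
opening: 17.4
finger_force: 58.5
clock: 5.58
tool_pos: [466.2, 291.3, 194.3]
orientation: [0.0, 0.857, 0.516, 0.0]
ft_force: [-0.7, -1.0, 0.1]
opening: 17.4
finger_force: 58.5
[-0.01537337  0.34435005 -0.74600863  1.63714215  0.24367678  1.2558613
 -1.29558352] [466.1782447  291.34267053 194.32733987] [1.43274631e-04 8.56836069e-01 5.15588916e-01 2.34684716e-05]
```

View pics/w3.png

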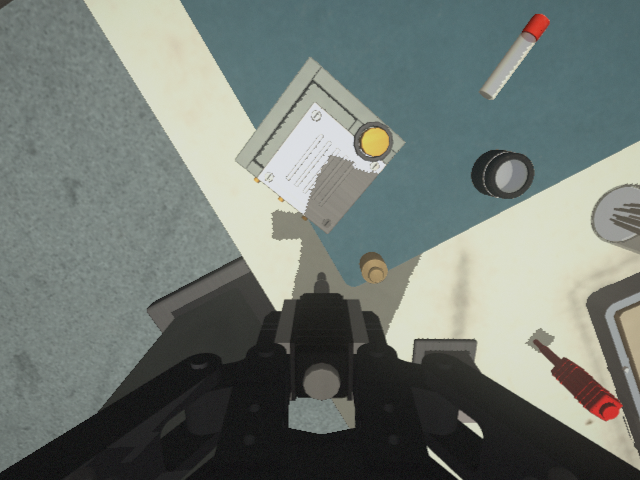

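```bash
python3 - <<'E'
import cv2,numpy as np
im=cv2.imread("pics/w3.png")
A=np.zeros((600,800,3),np.uint8)
A[:600,:552]=cv2.resize(im[50:200,228:366+0],None,fx=4,fy=4,interpolation=cv2.INTER_CUBIC)
A[:248,552:]=cv2.resize(im[115:177,348:410],None,fx=4,fy=4,interpolation=cv2.INTER_CUBIC)
A[250:498,552:]=cv2.resize(im[250:312,290:352],None,fx=4,fy=4,interpolation=cv2.INTER_CUBIC)
cv2.imwrite("pics/c3.png",A)
E
```

```text
(no output)
```

View pics/c3.png

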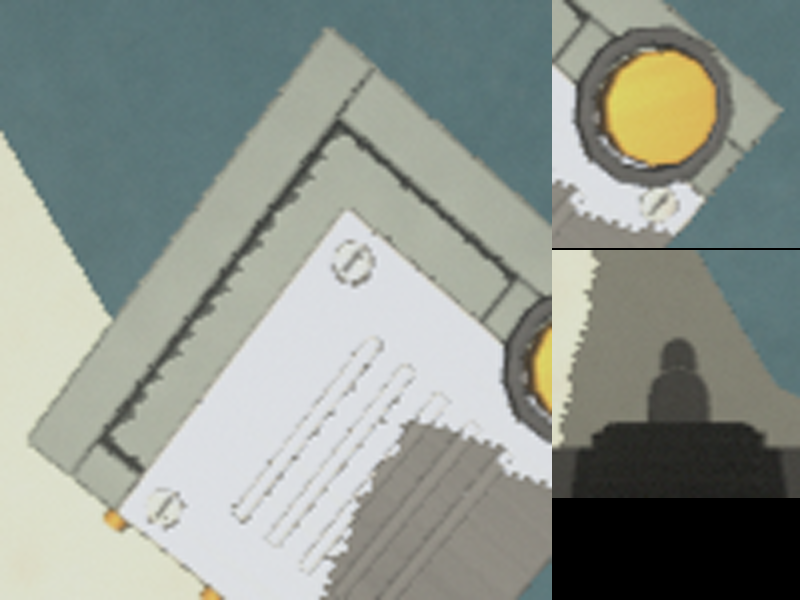

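```bash
cat > fit.py <<'E'
from h import *
d=load("pics/w3.npz")
q=np.float64([(35,35,30),(-37,35,30),(35,-7,30),(46,46,30),(-46,46,30),(46,-46,30),(30,-26,48),(30,-26,40)])
u=np.float64([(313,80.5),(254.25,159.25),(356.75,120),(310,57.5),(236,159.5),(405.5,142),(375,142),(373.5,141.8)])
def place(p,q):
    c,s=np.cos(p[2]),np.sin(p[2]);q=np.float64(q);return np.c_[p[0]+c*q[:,0]-s*q[:,1],p[1]+s*q[:,0]+c*q[:,1],q[:,2]]
r=least_squares(lambda p:(wproj(d,place(p,q))-u).ravel(),[494,347,.41]);print(r.x,np.round(r.fun.reshape(-1,2),1))
z=d['p'][2]-75
e=wplane(d,(321.5,272.5),z);yaw=2*np.arctan2(d['q'][2],d['q'][1]);t=e-2.5*np.array([np.cos(yaw),np.sin(yaw),0]);print('tip rel TCP',t-d['p'],'yaw',yaw)
for n,s in zip(('start','corner','end','contact'),place(r.x,[(-32,30,20),(30,30,20),(30,-2,20),(30,-26,48)])):print(n,s)
E
python3 fit.py
```

```text
[4.9654404e+02 3.4893686e+02 3.9825729e-01] [[-0.2 -0.4]
 [-1.2  1.1]
 [ 0.6 -0.5]
 [ 0.4 -1.5]
 [-1.8  0.9]
 [ 1.   0.4]
 [ 0.6  0.2]
 [ 0.5  0.3]]
tip rel TCP [  0.26097331  -1.73045803 -75.        ] yaw 1.0833896565278187
start [455.41403816 364.17900329  20.        ]
corner [512.56180894 388.22338506  20.        ]
end [524.97181244 358.72776143  20.        ]
contact [534.27931506 336.60604371  48.        ]
```

```bash
python3 -m crank '[[[-0.004,0.03,0],0],[[-0.008,0.06,0],0],[[-0.011,0.075,-0.02],0],[[-0.011,0.075,-0.05],0],[[-0.011,0.075,-0.075],0],[[-0.011,0.075,-0.08],0],[[-0.011,0.075,-0.08],0],[[-0.011,0.075,-0.08],0],[[-0.011,0.075,-0.08],0]]'
python3 - <<'E'
from workcell import *
import cv2,numpy as np
s=state();d=get_image("wrist");im=d["image"];cv2.imwrite("pics/w4.png",im);np.savez("pics/w4.npz",K=d["K"],M=d["mount"],p=s["tool_pos"],q=s["orientation"]);print(s["tool_pos"],s["orientation"],s["ft_force"])
cv2.imwrite("pics/c4.png",cv2.resize(im[140:320,220:460],None,fx=3.3,fy=3.3,interpolation=cv2.INTER_CUBIC))
E
```

```text
clock: 6.75
tool_pos: [455.2, 367.5, 115.3]
orientation: [-0.0, 0.856, 0.516, 0.001]
ft_force: [0.2, -0.2, 0.2]
opening: 17.2
finger_force: 58.5
[455.20981477 367.53723604 115.28858184] [-6.73294961e-05  8.56497814e-01  5.16149994e-01  8.20973123e-04] [ 0.15947332 -0.16725935  0.22573169]
```

View pics/c4.png

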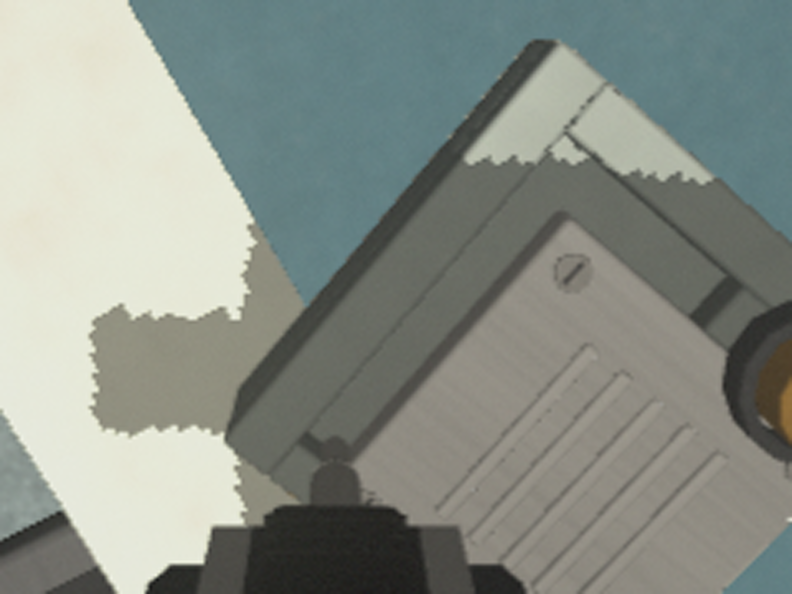

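```bash
cat > fit4.py <<'E'
from h import *
d=load("pics/w4.npz")
q=np.float64([(35,35,30),(-37,35,30),(46,46,30),(-46,46,30),(35,-7,30),(25,-7,30),(25,25,30)])
u=np.float64([(567,133),(300,435),(560,42),(228,440),(742,287),(712,330),(567,217)])/3.3+[220,140]
def place(p,q):
    c,s=np.cos(p[2]),np.sin(p[2]);q=np.float64(q);return np.c_[p[0]+c*q[:,0]-s*q[:,1],p[1]+s*q[:,0]+c*q[:,1],q[:,2]+(p[3] if len(p)>3 else 0)]
for x0 in([494,347,.41],[494,347,.41,0]):
    r=least_squares(lambda p:(wproj(d,place(p,q))-u).ravel(),x0);print(r.x,np.round(r.fun.reshape(-1,2),1).tolist())
    yaw=2*np.arctan2(d['q'][2],d['q'][1])
    for h in(75,73):
        e=wplane(d,np.array((335.5,437))/3.3+[220,140],d['p'][2]-h);t=e-2.5*np.array([np.cos(yaw),np.sin(yaw),0]);print('tip rel TCP',t-d['p'])
    P=place(r.x,[(-32,30,20),(30,30,20),(30,-2,20),(30,-26,48)]);print(P)
    print('tip to start',P[0]-t,'TCP now',d['p'])
E
python3 fit4.py
```

```text
[4.96631580e+02 3.48922290e+02 3.97626931e-01] [[0.3, -0.1], [0.1, 2.2], [1.1, -1.3], [-1.8, 0.7], [0.9, -0.2], [-2.1, -0.3], [1.4, -0.5]]
tip rel TCP [  0.45548418  -1.64651649 -75.        ]
tip rel TCP [  0.79167806  -1.00214913 -73.        ]
[[455.51119386 364.19035776  20.        ]
 [512.67410987 388.19871116  20.        ]
 [525.06551808 358.69527064  20.        ]
 [534.35907424 336.56769025  48.        ]]
tip to start [ -0.49029897  -2.34472915 -22.28858184] TCP now [455.20981477 367.53723604 115.28858184]
[ 4.96754401e+02  3.48305496e+02  3.97339511e-01 -2.46163448e+00] [[0.1, 0.3], [0.9, 1.6], [1.0, -0.5], [-0.7, 0.0], [0.1, -0.3], [-2.8, -0.6], [1.2, -0.4]]
tip rel TCP [  0.45548418  -1.64651649 -75.        ]
tip rel TCP [  0.79167806  -1.00214913 -73.        ]
[[455.63840578 363.58538099  17.53836552]
 [512.8082199  387.57730365  17.53836552]
 [525.19114773 358.07030282  17.53836552]
 [534.4783436  335.94005219  45.53836552]]
tip to start [ -0.36308706  -2.94970592 -24.75021633] TCP now [455.20981477 367.53723604 115.28858184]
```

```bash
python3 -m crank '[[[0,-0.002,0],0],[[0,-0.002,-0.003],0],[[0,-0.002,-0.006],0],[[0,-0.002,-0.009],0],[[0,-0.002,-0.012],0],[[0,-0.002,-0.014],0],[[0,-0.002,-0.016],0],[[0,-0.002,-0.018],0],[[0,-0.002,-0.018],0]]';  python3 -m crank '[[[0,0,-0.001],0],[[0,0,-0.002],0],[[0,0,-0.002],0]]'
```

```text
clock: 7.92
tool_pos: [454.7, 365.2, 96.1]
orientation: [-0.0, 0.856, 0.516, -0.0]
ft_force: [0.6, -0.2, -1.3]
opening: 17.2
finger_force: 58.5
clock: 8.3
tool_pos: [454.9, 365.3, 94.6]
orientation: [-0.0, 0.856, 0.516, 0.0]
ft_force: [0.1, 0.0, 2.7]
opening: 17.1
finger_force: 58.8
```

```bash
python3 -m crank '[[[0.0023,0.001,0],0],[[0.0046,0.002,0],0],[[0.0069,0.003,0],0],[[0.0092,0.004,0],0],[[0.0115,0.005,0],0],[[0.0138,0.006,0],0],[[0.0161,0.007,0],0],[[0.0184,0.008,0],0],[[0.0207,0.009,0],0],[[0.023,0.01,0],0],[[0.0253,0.011,0],0],[[0.0276,0.0118,0],0]]'
```

```text
clock: 9.8
tool_pos: [481.3, 377.1, 94.4]
orientation: [-0.0, 0.856, 0.517, -0.001]
ft_force: [-4.4, -2.7, 5.7]
opening: 17.1
finger_force: 59.2
```

```bash
python3 -m crank '[[[0.0023,0.001,0.0002],0],[[0.0046,0.002,0.0003],0],[[0.0069,0.003,0.0004],0],[[0.0092,0.004,0.0004],0],[[0.0115,0.005,0.0004],0],[[0.0138,0.006,0.0004],0],[[0.0161,0.007,0.0004],0],[[0.0184,0.008,0.0004],0],[[0.0207,0.009,0.0004],0],[[0.023,0.01,0.0004],0],[[0.0253,0.011,0.0004],0],[[0.0276,0.0118,0.0004],0]]'; python3 -m crank '[[[0.001,0.0004,0],0],[[0.002,0.0008,0],0],[[0.002,0.0008,0],0],[[0.002,0.0008,0],0]]'
```

```text
clock: 11.3
tool_pos: [510.1, 388.9, 94.7]
orientation: [-0.0, 0.856, 0.516, 0.0]
ft_force: [-2.6, -0.3, 2.2]
opening: 17.2
finger_force: 58.7
clock: 11.8
tool_pos: [512.2, 389.7, 94.8]
orientation: [-0.0, 0.856, 0.516, 0.0]
ft_force: [-0.1, -0.5, 2.1]
opening: 17.4
finger_force: 58.6
```

```bash
python3 -m crank '[[[0.001,-0.0024,0],0],[[0.002,-0.0048,0],0],[[0.003,-0.0072,0],0],[[0.004,-0.0096,0],0],[[0.005,-0.012,0],0],[[0.006,-0.0144,0],0],[[0.007,-0.0168,0],0],[[0.008,-0.0192,0],0],[[0.009,-0.0216,0],0],[[0.01,-0.024,0],0],[[0.011,-0.0264,0],0],[[0.012,-0.0288,0],0]]'; python3 -m crank '[[[0.0004,-0.001,0],0],[[0.0004,-0.001,0],0],[[0.0004,-0.001,0],0],[[0.0004,-0.001,0],0]]'
```

```text
clock: 13.3
tool_pos: [524.0, 360.7, 94.7]
orientation: [-0.0, 0.856, 0.516, 0.0]
ft_force: [-0.6, 1.9, 3.4]
opening: 17.6
finger_force: 58.6
clock: 13.8
tool_pos: [524.6, 359.5, 94.7]
orientation: [0.0, 0.857, 0.516, 0.0]
ft_force: [0.2, 0.4, 1.8]
opening: 17.0
finger_force: 58.7
```

```bash
python3 -m crank '[[[0,0,0.004],0],[[0,0,0.01],0],[[0,0,0.02],0],[[0,0,0.032],0],[[0,0,0.041],0],[[0,0,0.042],0],[[0.003,-0.007,0.042],0],[[0.0065,-0.015,0.042],0],[[0.0093,-0.0213,0.042],0],[[0.0093,-0.0213,0.042],0],[[0.0093,-0.0213,0.042],0],[[0.0093,-0.0213,0.042],0]]'
python3 - <<'E'
from workcell import *
import cv2,numpy as np
s=state();d=get_image("wrist");im=d["image"];cv2.imwrite("pics/w5.png",im);np.savez("pics/w5.npz",K=d["K"],M=d["mount"],p=s["tool_pos"],q=s["orientation"]);print(s["tool_pos"],s["orientation"],s["ft_force"])
cv2.imwrite("pics/c5.png",cv2.resize(im[180:330,230:430],None,fx=4,fy=4,interpolation=cv2.INTER_CUBIC))
E
```

```text
clock: 15.3
tool_pos: [533.4, 338.9, 136.7]
orientation: [-0.0, 0.856, 0.516, 0.0]
ft_force: [0.3, -0.0, -0.2]
opening: 17.1
finger_force: 58.4
[533.40612622 338.938123   136.72896251] [-1.87330171e-04  8.56295015e-01  5.16486990e-01  4.92615348e-05] [ 0.30927576 -0.04088951 -0.17449116]
```

View pics/c5.png

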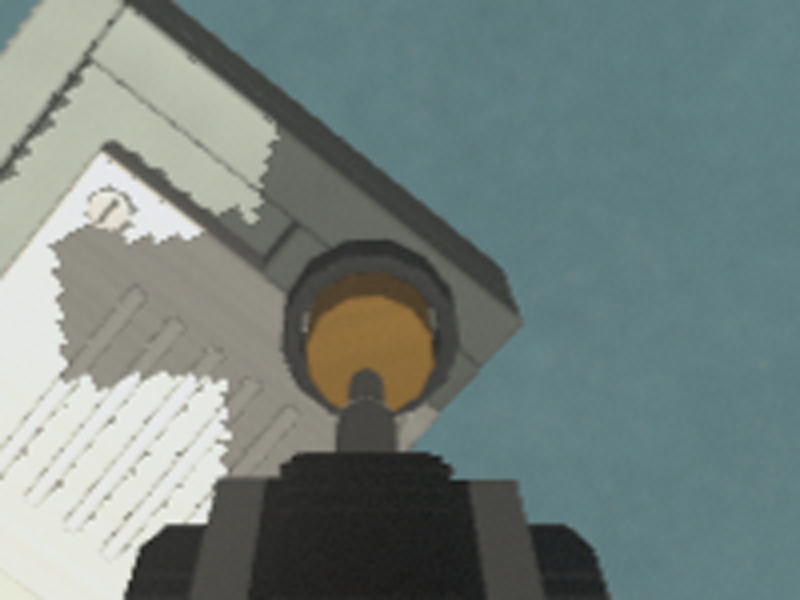

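```bash
python3 - <<'E'
from h import *
d=load("pics/w5.npz");f=lambda x,y:np.array((x,y))/4+[230,180]
yaw=2*np.arctan2(d['q'][2],d['q'][1])
t=wplane(d,f(367,369),d['p'][2]-74.8)-2.5*np.array([np.cos(yaw),np.sin(yaw),0])
c=wplane(d,f(371,354),48);print(t,c,c-t)
E
```

```text
[533.87927013 337.38248324  61.92896251] [534.35919184 336.95679181  48.        ] [  0.47992171  -0.42569143 -13.92896251]
```

```bash
python3 -m crank '[[[0.0005,-0.0005,-0.005],0],[[0.0005,-0.0005,-0.01],0],[[0.0005,-0.0005,-0.012],0],[[0.0005,-0.0005,-0.014],0],[[0.0005,-0.0005,-0.016],0],[[0.0005,-0.0005,-0.018],0],[[0.0005,-0.0005,-0.018],0],[[0.0005,-0.0005,-0.018],0]]'; python3 -m crank '[[[0,0,-0.001],0],[[0,0,-0.002],0],[[0,0,-0.003],0],[[0,0,-0.003],0],[[0,0,-0.003],0]]'
```

```text
clock: 16.35
tool_pos: [534.2, 338.1, 118.9]
orientation: [-0.0, 0.856, 0.516, 0.0]
ft_force: [-2.0, -1.3, 3.5]
opening: 17.3
finger_force: 58.7
clock: 16.98
tool_pos: [534.2, 338.1, 115.8]
orientation: [-0.0, 0.856, 0.516, 0.0]
ft_force: [-0.3, -1.4, 4.0]
opening: 17.2
finger_force: 58.9
```

```bash
python3 -m crank '[[[0,0,-0.0006],0],[[0,0,-0.0011],0],[[0,0,-0.0011],0],[[0,0,-0.0011],0],[[0,0,-0.0011],0]]'
python3 - <<'E'
from workcell import *
import cv2,numpy as np
F=[];Z=[]
for i in range(8):
    d=get_image("side" if i<7 else "wrist");s=state();F.append(s["ft_force"]);Z.append(s["tool_pos"][2])
    if i==0: sd=d["image"]
im=d["image"]
print(np.mean(F,0),np.std(F,0),np.mean(Z),s["tool_pos"])
a=cv2.resize(im[180:330,230:430],(400,300),interpolation=cv2.INTER_CUBIC);a=cv2.resize(im[205:305,270:370],(600,600),interpolation=cv2.INTER_CUBIC)
b=cv2.resize(sd[165:240,265:315],(200*2,600),interpolation=cv2.INTER_CUBIC)
A=np.hstack([a,b]);A=cv2.resize(A,(800,480));cv2.imwrite("pics/c6.png",A)
E
```

```text
clock: 17.6
tool_pos: [534.2, 338.1, 114.7]
orientation: [-0.0, 0.856, 0.516, 0.0]
ft_force: [-1.9, -1.0, 5.1]
opening: 17.4
finger_force: 59.0
[-1.9684636  -0.63314324  5.16710633] [0.51289118 0.56140399 0.37660503] 114.66591219304021 [534.2047165  338.05284472 114.66210888]
```

View pics/c6.png

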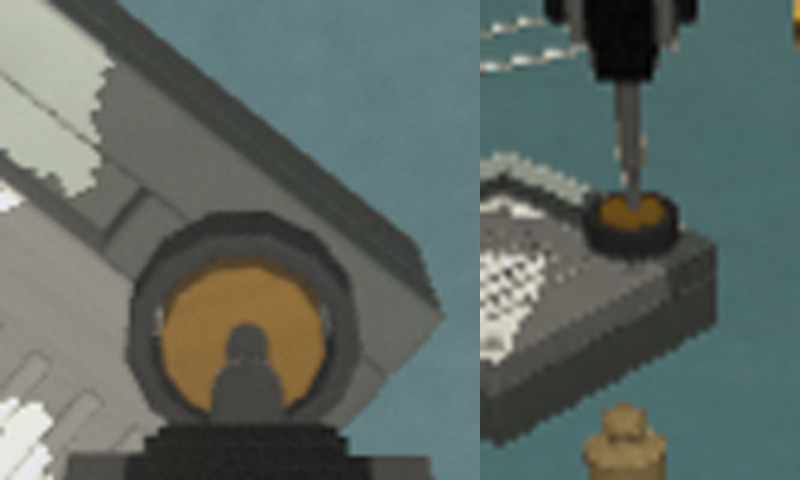

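```bash
python3 - <<'E'
from workcell import *
from h import *
s=state();g=get_image("wrist");im=g["image"];cv2.imwrite("pics/w6.png",im);np.savez("pics/w6.npz",K=g["K"],M=g["mount"],p=s["tool_pos"],q=s["orientation"])
d=load("pics/w6.npz");yaw=2*np.arctan2(d['q'][2],d['q'][1]);v=np.array([np.cos(yaw),np.sin(yaw),0])
c=np.array([534.4,336.8,0]);o=lambda r,z:wproj(d,[c+r*v+[0,0,z]])[0].round(2)
print('collar outer',o(14,40),'outer at30',o(14,30),'inner',o(11,40));print('pin',[(z,o(10,z)[1]) for z in(39,40,41,42,43)])
x=int(round(o(10,40)[0]))
for y in range(244,266):print(y,im[y,x-3:x+4].mean(0).round().astype(int))
E
```

```text
collar outer [321.03 252.77] outer at30 [321.04 247.78] inner [321.03 257.87]
pin [(39, np.float64(259.02)), (40, np.float64(259.56)), (41, np.float64(260.12)), (42, np.float64(260.68)), (43, np.float64(261.24))]
244 [ 97 106 103]
245 [ 98 106 103]
246 [ 97 106 103]
247 [ 97 106 102]
248 [ 93 101  97]
249 [54 57 55]
250 [48 50 49]
251 [49 50 49]
252 [48 50 49]
253 [52 54 53]
254 [65 68 68]
255 [69 71 72]
256 [66 69 69]
257 [64 67 68]
258 [53 65 71]
259 [44 66 82]
260 [46 73 92]
261 [ 58 104 135]
262 [ 61 111 145]
263 [ 59 111 145]
264 [ 60 111 143]
265 [ 59 109 142]
```

```bash
python3 -m crank '[[[0,0,-0.0005],0],[[0,0,-0.0005],0],[[0,0,-0.0005],0],[[0,0,-0.0005],0]]'
python3 - <<'E'
from workcell import *
import numpy as np
F=[];I=[];Z=[]
for i in range(10):
    d=get_image("wrist");s=state();F.append(s["ft_force"]);I.append(d["image"].astype(float));Z.append(s["tool_pos"][2])
m=np.mean(I,0);print(np.mean(F,0),np.mean(Z))
for y in range(247,264):print(y,m[y,318:325].mean(0).round().astype(int))
E
```

```text
clock: 18.55
tool_pos: [534.2, 338.1, 114.2]
orientation: [-0.0, 0.856, 0.516, 0.0]
ft_force: [-1.3, -1.2, 6.0]
opening: 17.5
finger_force: 59.1
[-1.40278153 -0.74978836  5.27716256] 114.19812708223415
247 [ 97 105 102]
248 [ 94 102  98]
249 [63 67 65]
250 [48 49 48]
251 [48 50 48]
252 [48 50 49]
253 [50 52 51]
254 [62 64 64]
255 [68 70 71]
256 [67 70 70]
257 [65 68 68]
258 [61 67 70]
259 [44 65 81]
260 [46 72 91]
261 [ 57 103 134]
262 [ 60 111 145]
263 [ 60 111 145]
```

```bash
python3 -c "
from workcell import *
print(close_job())"
```

```text
the job is handed in; nothing more can be done
None
```

I ran the probe along the whole L-shaped seam at about 2 cm/s, then set it on the spring contact and handed the job in with the probe still gripped and the contact held flush, to within about 0.5 mm by position and camera; the measured 5.3 N push (about 6 N expected) would put it up to 1.4 mm proud.

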